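# Push the blue sampling tube home in the measuring cradle

## Robot

A 6-joint arm with a two-finger parallel gripper is mounted at the origin on the work surface. World frame = base frame: x ahead of the robot, y to its left, z up, the work surface at z = 0. Lengths are in mm, angles in rad, forces in N, time in s.
With the tool pointing down it reaches from about 300 to 775 mm from the base axis. Payload 14.6 kg.
Tool frame: the origin (TCP) lies between the finger pads; the fingertips stand 8 mm ahead of it and the grasp point (between the pads) lies 11 mm behind it; z points along the fingers, y is the direction in which the jaws open and shut (so a half turn about z gives the same grasp; the last joint's range is limited). The gripper opens to 94 mm and grips with 3 to 60 N. Pads are 16 mm wide; open, the fingers measure 119 mm over their backs; the gripper's body (75 mm by 177 mm) begins 78 mm behind the grasp point.
Start: joints at [-1.404, 0.3, 1.521, -0, 1.321, -0.067], TCP at [127.415, -535.028, 213.446] pointing down, gripper open.
Joint ranges: [-3.03, 3.03], [-0.79, 2.21], [0.23, 2.52], [-1.04, 4.18], [0, 3.07], [-2.55, 2.55]. Speed limits (rad/s): [2.22, 2.22, 2.57, 3.14, 3.14, 3.14].

## Interface

Orientations are given as [roll, pitch, yaw] about the fixed x, y, z axes, in that order (R = Rz(yaw) Ry(pitch) Rx(roll)).
In Python, from cell import manip gives the robot as it stands. The module is installed in compiled form; this text tells all that it offers.
- The arm moves only by the tool send_rows, never from a script. Its argument "series" is a list that holds one entry, the list of rows, each a list of 5 numbers: the opening, from 0 (shut) to 1 (fully open), then the shift along the tool's x, y, z in mm, then the turn about the tool's z in degrees. In form: [[[gripper, dx, dy, dz, roll], ...]]. A call has 1 to 10 rows; each row is the pose to reach, as a shift and turn from the pose commanded when the call began, along the tool's axes at that moment; what a row does not reach only later rows make up. A row lasts 1/10 s, in which the tool goes at most 50 mm and 8.59 degrees, less where a joint would pass 70% of its speed; a pose out of reach is approached as far as the arm can. A call with a gripper value outside its range is refused whole. The fingers move at their own pace and stop on an object; "newtons" is the grip in N (left out, the last holds). Time passes only in rows, so rows that repeat a pose let the fingers close. It gives the time, the measured TCP pose, the force and the opening at its end, in the units of the state.
- manip.read_state(): the state, without advancing time (a new reading comes with each control period).
- manip.camera(name): name is "scene" or "top"; returns a dict with "img" (420x560x3 uint8, red, green, blue), "vfov" (degrees; the focal length in pixels is half the picture's height over the tangent of half this angle, whatever the lens; pixels are square), "cx", "cy" (the principal point, pixels), "pose" (4x4, takes a point from camera to world coordinates). Camera axes: x right, y down, z forward; pixel columns grow to the right and rows downward; lengths in mm; the calibration is good to about 2 mm. A picture is of the moment at which its call begins. There is no depth.
- manip.sign_off(): hands the job in, once; it reports no verdict.
Trained networks look in a picture, given as the dict that the camera call returned (one of the last four; its "shot" number tells which), for a name from the list of things; names that differ only in an ending like _2 or _b are one class to them, and where a whole thing is asked for, a point or a joint stands for the part that bears it (a point fixed in the world has none). Each returns a list of dicts, best first, with "conf" (0 to 1); they miss things now and then, are a little off and sometimes report something else, mostly with a low value. They report only what shows in the picture. A call takes as long as a camera call. They do not tell look-alikes from the thing itself.
- manip.find_in(target, picture): "rect" ([left, top, width, height] in pixels, round what is visible of it).
- manip.silhouettes(target, picture): "pixels" (420x560 bool, what is visible of it) and "rect" ([left, top, width, height] in pixels, round what is visible of it).
The state is a dict: "clock": time; "joints": joint angles; "qd": joint speeds; "effort": joint torques, N m; "eef_pos": TCP position; "eef_rot": TCP orientation; "wrist_force": force on the tool from outside, world axes, zero at the start; "moment": the same for the moment, N m; "finger_gap": finger opening in mm.
Only numpy, scipy, OpenCV 4.12 (cv2) and the standard library are available. Lean on these libraries where they do the work, as an engineer would, in place of code of your own. Each camera call takes 0.05 s, during which the arm holds its last target. There are 200 camera calls.

## Task

On the white measuring cradle, push the sampling tube with the blue grip along its groove until its steel end touches the black end stop, so that its length can be read. Leave it lying in that groove, and do not shift the yellow and the red tube.

Things in the scene. Friction and masses are not known exactly. Their poses are not given: they have to be found in the camera images.
- cradle: fixed measuring cradle, white base 260x200x12 mm, three V-grooves along its x, black stop bar at the +x end (robot's left, +y, within 25 deg). Origin: centre of underside, z up. Groove lines y = -62, 0, +62 mm, from x = -130 (open end) to the stop's face x = +110; stop top z = 40. V bottom z = 12, rail tops z = 20.5 (22 mm wide). A lying tube: axis z = 26, top z = 36. At the stop: tube origin x = 45.
- tube_blue: loose closed steel tube, 20 mm diameter, 130 mm long, 0.12 kg, rear 55 mm a blue grip of equal diameter; lies in any one of the grooves, steel end to the stop. Origin mid-tube on its axis; x along it, from grip end (-65 mm) to steel end (+65 mm); may roll. The one to push; starts 45 to 90 mm short of the stop, slides under about 2 N.
- tube_yellow: loose closed steel tube, 20 mm diameter, 130 mm long, 0.12 kg, rear 55 mm a yellow grip of equal diameter; lies in any one of the grooves, steel end to the stop. Origin mid-tube on its axis; x along it, from grip end (-65 mm) to steel end (+65 mm); may roll. Bystander, to be left alone.
- tube_red: loose closed steel tube, 20 mm diameter, 130 mm long, 0.12 kg, rear 55 mm a red grip of equal diameter; lies in any one of the grooves, steel end to the stop. Origin mid-tube on its axis; x along it, from grip end (-65 mm) to steel end (+65 mm); may roll. Bystander, to be left alone.
Not all that is in view belongs to the job. What is shaped like the tube_blue but pink is not meant.

How it is judged (in metres and radians):
At the end, for the whole second after the job is handed in: the blue tube lies at rest in a groove of the cradle (within 6 mm of the groove's line sideways, 0.15 rad, seated to within 4 mm in height) with its steel end at the stop (gap under 5 mm); the yellow and red tubes are within 12 mm of where they started (x of tube_blue in the frame of cradle between 0.04 and 0.05 m and (y of tube_blue in the frame of cradle between -0.068 and -0.056 m or y of tube_blue in the frame of cradle between -0.006 and 0.006 m or y of tube_blue in the frame of cradle between 0.056 and 0.068 m) and z of tube_blue in the frame of cradle between 0.022 and 0.031 m and angle between the x axis of tube_blue and the x axis of cradle, either way round below 0.15 rad and linear speed of tube_blue below 0.02 m/s and not (distance of tube_yellow from where it was at the start of the episode above 0.012 m) and not (distance of tube_red from where it was at the start of the episode above 0.012 m)); the robot touches nothing.
It fails at once if the yellow or the red tube is shifted by more than 12 mm (distance of any of tube_yellow, tube_red from where it was at the start of the episode above 0.012 m).
It also fails if it takes over 29 s, if anything falls off the work surface, if the arm or the gripper's body presses on something with over 40 N, if the wrist force passes 120 N, or if a joint passes its speed limit or range.

## Working session

There is one attempt and no reset: what is moved stays moved. The work goes in short steps, Python scripts to look and compute and a tool call to move; the robot and the scene stay as the last step left them, time stands still between calls to the robot, and variables do not carry over. Pictures are saved under pics/ and viewed, about 8 in all and at most 12, crops included, and the job is handed in when it is done.

Besides the shell and the picture viewer there is one more tool, called as a command line: name --argument value ..., lists and objects as JSON in quotes. send_rows: Moves the arm, as the interface text tells. Its arguments: {"type":"object","properties":{"series":{"type":"array"},"newtons":{"type":"number"}},"required":["series"]}

```bash
mkdir -p pics; cat > h.py <<'E'
import numpy as np, cv2
from cell import manip
def ray(c,u,v):
    h=c["img"].shape[0]; f=h/2/np.tan(np.radians(c["vfov"])/2); P=np.array(c["pose"])
    d=P[:3,:3]@np.array([(u-c["cx"])/f,(v-c["cy"])/f,1]); return P[:3,3],d
def at_z(c,u,v,z):
    o,d=ray(c,u,v); return o+d*(z-o[2])/d[2]
def proj(c,p):
    h=c["img"].shape[0]; f=h/2/np.tan(np.radians(c["vfov"])/2); P=np.array(c["pose"])
    q=P[:3,:3].T@(np.array(p)-P[:3,3]); return np.array([c["cx"]+f*q[0]/q[2],c["cy"]+f*q[1]/q[2]])
E
python3 - <<'E'
from h import *
for n in("scene","top"):
    c=manip.camera(n); cv2.imwrite(f"pics/{n}0.png",c["img"][:,:,::-1])
    print(n,c["vfov"],c["cx"],c["cy"],np.round(c["pose"],3).tolist())
    for t in("cradle","tube_blue","tube_yellow","tube_red"):
        print(t,[(np.round(r["rect"]).tolist(),round(r["conf"],2)) for r in manip.find_in(t,c)])
print(manip.read_state())
E
```

```text
scene 49.89314367535776 278.81976393267945 211.60320088227934 [[-0.874, 0.295, -0.385, 736.322], [0.485, 0.543, -0.685, 457.584], [0.007, -0.786, -0.618, 467.217], [0.0, 0.0, 0.0, 1.0]]
cradle [([160.0, 203.0, 229.0, 179.0], 0.65)]
tube_blue [([220.0, 222.0, 68.0, 60.0], 0.96), ([106.0, 175.0, 42.0, 55.0], 0.68), ([396.0, 235.0, 89.0, 49.0], 0.58)]
tube_yellow [([200.0, 251.0, 68.0, 73.0], 0.78)]
tube_red [([262.0, 208.0, 66.0, 61.0], 0.91)]
top 47.159188316108335 279.89798452374026 213.31027355863415 [[-0.025, -0.987, 0.159, 350.58], [-1.0, 0.027, 0.012, -42.348], [-0.016, -0.158, -0.987, 904.305], [0.0, 0.0, 0.0, 1.0]]
cradle [([150.0, 135.0, 158.0, 130.0], 0.56)]
tube_blue [([338.0, 105.0, 60.0, 45.0], 0.87), ([148.0, 299.0, 66.0, 40.0], 0.67), ([212.0, 177.0, 69.0, 21.0], 0.55)]
tube_yellow [([186.0, 150.0, 70.0, 29.0], 0.73)]
tube_red [([214.0, 212.0, 66.0, 25.0], 0.92)]
{'clock': 0.5, 'joints': array([-1.40359500e+00,  2.99928586e-01,  1.52102809e+00,  2.28184545e-05,
        1.32068413e+00, -6.65781169e-02]), 'qd': array([ 1.14287055e-04, -6.40012997e-05,  5.14689657e-04, -1.37279396e-03,
       -4.88267443e-04,  1.35984527e-03]), 'effort': array([-9.81116500e-04, -5.31345677e+01, -3.52735841e+01,  7.07632536e-02,
        2.14399811e-02, -2.64794403e-05]), 'eef_pos': array([ 127.42237759, -535.0185573 ,  213.41799906]), 'eef_rot': array([-3.14154608e+00, -2.52625239e-05,  2.33773799e-01]), 'wrist_force': array([ 0.02601648, -0.30187337,  0.23739884]), 'moment': array([ 0.00847005, -0.01786241, -0.01690137]), 'finger_gap': 94.14696569122027}
```

View pics/scene0.png

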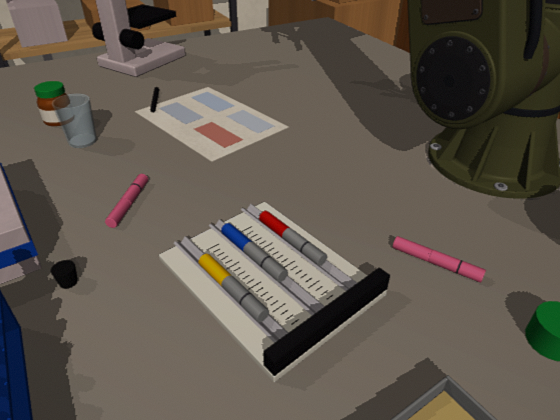

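View pics/top0.png

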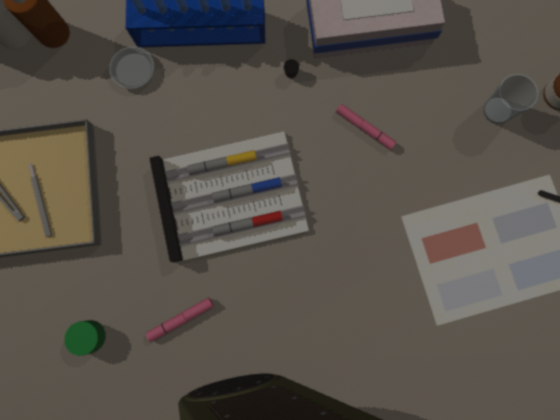

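The top view shows the cradle with its black stop at left (+y), around (165,209). Candidates for the blue tube:
- the blue grip in the middle groove at (266,186) in top, (234,236) in scene
- the pink look-alikes at (367,127) and (180,320) in top

I choose the blue grip in the middle groove. I'll check it in a crop and measure it.

```bash
python3 - <<'E'
from h import *
from scipy.optimize import least_squares
c=manip.camera("top"); im=c["img"]; hsv=cv2.cvtColor(im,cv2.COLOR_RGB2HSV)
roi=np.zeros(im.shape[:2],bool); roi[130:268,148:312]=1
col={"blue":((105,120,40),(130,255,255)),"yellow":((18,140,80),(32,255,255))}
G={}
# cradle base outline: white pixels, min-area rect of base top (z=12)
w=(cv2.inRange(hsv,(0,0,100),(60,70,255))>0)&roi
n,l,s,_=cv2.connectedComponentsWithStats(cv2.morphologyEx(w.astype(np.uint8),cv2.MORPH_CLOSE,np.ones((9,9))))
m=l==1+np.argmax(s[1:,4]); pts=np.argwhere(m)[:,::-1]
W=np.array([at_z(c,u,v,12)[:2] for u,v in pts],np.float32)
r=cv2.minAreaRect(W); print("white rect",r,cv2.boxPoints(r).round(1).tolist())
# stop top
k=(hsv[:,:,2]<32)&roi; n,l,s,_=cv2.connectedComponentsWithStats(k.astype(np.uint8)); m=l==1+np.argmax(s[1:,4])
K=np.array([at_z(c,u,v,40)[:2] for v,u in np.argwhere(m)],np.float32); r=cv2.minAreaRect(K); print("stop rect(z40)",r,cv2.boxPoints(r).round(1).tolist())
for n_,cam in (("top",c),("scene",manip.camera("scene"))):
    h2=cv2.cvtColor(cam["img"],cv2.COLOR_RGB2HSV); R=np.zeros(h2.shape[:2],bool)
    R[(130 if n_=="top" else 200):(268 if n_=="top" else 345),(148 if n_=="top" else 170):(312 if n_=="top" else 345)]=1
    for nm,(lo,hi) in col.items():
        m=(cv2.inRange(h2,lo,hi)>0)&R
        B=np.array([at_z(cam,u,v,30)[:2] for v,u in np.argwhere(m)],np.float32); r=cv2.minAreaRect(B); print(n_,nm,m.sum(),r,cv2.boxPoints(r).round(1).tolist())
    m=((h2[:,:,0]<6)|(h2[:,:,0]>174))&(h2[:,:,1]>150)&R
    B=np.array([at_z(cam,u,v,30)[:2] for v,u in np.argwhere(m)],np.float32); r=cv2.minAreaRect(B); print(n_,"red",m.sum(),cv2.boxPoints(r).round(1).tolist())
cv2.imwrite("pics/crop.png",cv2.resize(im[125:270,140:320,::-1],None,fx=4,fy=4,interpolation=cv2.INTER_CUBIC))
E
```

```text
white rect ((534.7838134765625, 52.83338928222656), (200.78195190429688, 237.37193298339844), 11.83443832397461) [[412.20001220703125, 148.39999389648438], [460.8999938964844, -83.9000015258789], [657.4000244140625, -42.70000076293945], [608.7000122070312, 189.60000610351562]]
stop rect(z40) ((505.60211181640625, 177.0000762939453), (197.5911865234375, 20.984619140625), 11.73051643371582) [[406.70001220703125, 167.1999969482422], [411.0, 146.60000610351562], [604.5, 186.8000030517578], [600.2000122070312, 207.39999389648438]]
top blue 236 ((545.8406982421875, -7.603370666503906), (15.771262168884277, 52.836788177490234), 11.46866512298584) [[532.9000244140625, 16.700000762939453], [543.4000244140625, -35.099998474121094], [558.7999877929688, -31.899999618530273], [548.2999877929688, 19.899999618530273]]
top yellow 245 ((599.0418090820312, 38.95655059814453), (17.0248966217041, 53.71527862548828), 12.019320487976074) [[585.0999755859375, 63.5], [596.2999877929688, 10.899999618530273], [613.0, 14.5], [601.7999877929688, 67.0]]
top red 245 [[469.3999938964844, 16.700000762939453], [480.1000061035156, -34.29999923706055], [495.70001220703125, -31.100000381469727], [485.0, 20.0]]
scene blue 366 ((548.1358032226562, -8.125804901123047), (21.934764862060547, 62.432960510253906), 11.950002670288086) [[530.9000244140625, 20.100000381469727], [543.9000244140625, -40.900001525878906], [565.2999877929688, -36.400001525878906], [552.4000244140625, 24.700000762939453]]
scene yellow 458 ((601.2542724609375, 38.60376739501953), (21.276018142700195, 63.2290153503418), 11.918932914733887) [[584.2999877929688, 67.30000305175781], [597.4000244140625, 5.5], [618.2000122070312, 9.899999618530273], [605.0999755859375, 71.69999694824219]]
scene red 343 [[467.79998779296875, 20.5], [480.1000061035156, -40.5], [502.29998779296875, -36.0], [490.0, 25.0]]
```

View pics/crop.png

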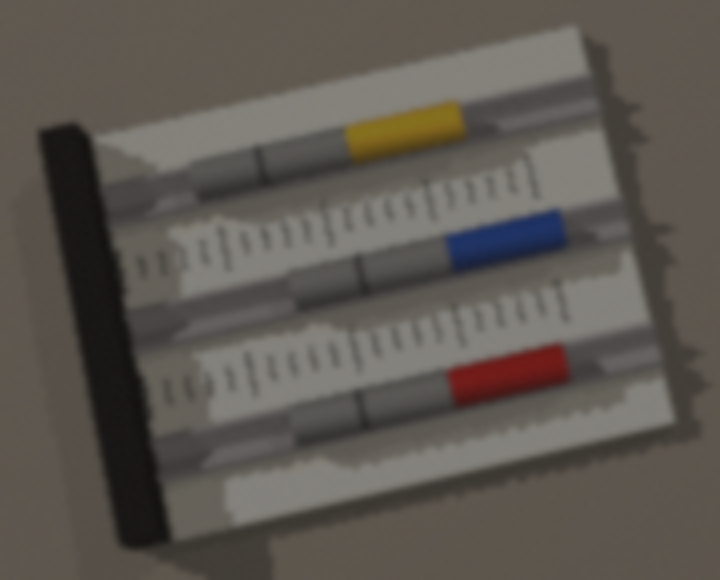

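The crop confirms the choice. The blue grip is in the middle groove, the only blue one, with yellow on one side and red on the other. Cradle yaw is about 101.8° and its centre about (532.6, 64.0). The grip end is at cradle x≈-100, about 80 mm short of the stop, which is within the stated range. Next I'll travel with the jaws shut to a point above the groove behind the grip.

send_rows --series '[[[0, 529, -354, 0, 1.6], [0, 529, -354, 0, 1.6], [0, 529, -354, 0, 1.6], [0, 529, -354, 0, 1.6], [0, 529, -354, 0, 1.6], [0, 529, -354, 0, 1.6], [0, 529, -354, 0, 1.6], [0, 529, -354, 0, 1.6], [0, 529, -354, 0, 1.6], [0, 529, -354, 0, 1.6]]]' --newtons 20

```text
clock: 1.6
eef_pos: [468.4, -166.4, 213.7]
eef_rot: [3.141, -0.0, 0.206]
wrist_force: [0.6, -1.2, 0.9]
finger_gap: 17.0
```

send_rows --series '[[[0, 110, -78, 0, 0], [0, 110, -78, 0, 0], [0, 110, -78, 0, 0], [0, 110, -78, 50, 0], [0, 110, -78, 100, 0], [0, 110, -78, 130, 0], [0, 110, -78, 140, 0], [0, 110, -78, 140, 0], [0, 110, -78, 140, 0]]]'

```text
clock: 2.5
eef_pos: [559.9, -69.7, 75.2]
eef_rot: [3.141, -0.002, 0.206]
wrist_force: [-0.5, 1.0, 0.8]
finger_gap: 0.3
```

```bash
python3 - <<'E'
from h import *
s=manip.read_state(); print(s["clock"],s["eef_pos"],s["eef_rot"],s["wrist_force"],s["finger_gap"])
C=np.array([532.6,64.0]);u=np.array([-.2045,.979]);v=np.array([-.979,-.2045])
d=s["eef_pos"][:2]-C; print("cradle x,y of tcp",d@u,d@v)
c=manip.camera("scene"); im=c["img"].copy()
cv2.imwrite("pics/s1.png",cv2.resize(im[100:390,140:420,::-1],None,fx=2,fy=2))
E
```

```text
2.5 [559.89771325 -69.6559784   75.24163373] [ 3.14066424e+00 -2.27438100e-03  2.05760761e-01] [-0.48642905  0.99628098  0.781608  ] 0.27088483053487905
cradle x,y of tcp -136.43158521292114 0.6081863132995199
```

View pics/s1.png

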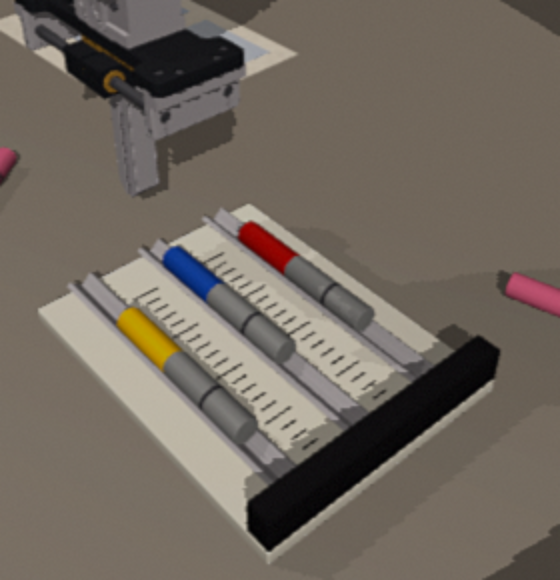

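The crop shows the shut fingers standing behind the blue tube, in line with its groove. I'll lower to fingertip z≈25 and approach to just short of the grip end.

send_rows --series '[[[0, 0, 0, 20, 0], [0, 0, 0, 36, 0], [0, 0, 0, 42, 0], [0, 0, 0, 42, 0], [0, 0, -6, 42, 0], [0, 0, -12, 42, 0], [0, 0, -15, 42, 0], [0, 0, -15, 42, 0]]]'

```text
clock: 3.35
eef_pos: [556.0, -54.2, 31.9]
eef_rot: [3.141, -0.001, 0.207]
wrist_force: [-0.4, -1.2, 1.0]
finger_gap: 0.6
```

```bash
python3 - <<'E'
from h import *
c=manip.camera("scene"); im=c["img"].copy()
cv2.imwrite("pics/s2.png",cv2.resize(im[190:330,170:350,::-1],None,fx=4,fy=4,interpolation=cv2.INTER_CUBIC))
E
```

```text
(no output)
```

View pics/s2.png

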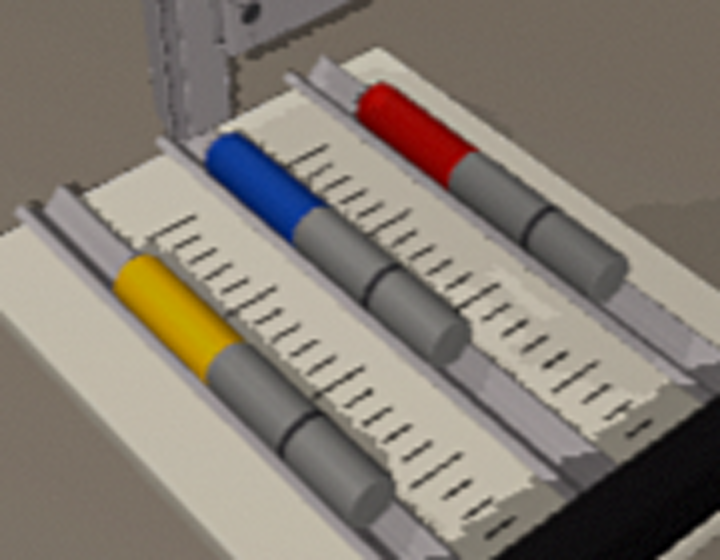

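The fingers stand in the groove line just behind the blue grip end, clear of both neighbours. Now I'll push slowly.

send_rows --series '[[[0, 0, -5, 0, 0], [0, 0, -10, 0, 0], [0, 0, -16, 0, 0], [0, 0, -22, 0, 0], [0, 0, -28, 0, 0], [0, 0, -34, 0, 0], [0, 0, -40, 0, 0], [0, 0, -46, 0, 0], [0, 0, -50, 0, 0], [0, 0, -50, 0, 0]]]'

```text
clock: 4.4
eef_pos: [545.6, -5.2, 31.5]
eef_rot: [-3.141, 0.0, 0.206]
wrist_force: [0.1, 0.9, 0.2]
finger_gap: 0.6
```

send_rows --series '[[[0, 0, -5, 0, 0], [0, 0, -10, 0, 0], [0, 0, -15, 0, 0], [0, 0, -20, 0, 0], [0, 0, -24, 0, 0], [0, 0, -26, 0, 0], [0, 0, -28, 0, 0], [0, 0, -28, 0, 0]]]'

```text
clock: 5.2
eef_pos: [539.9, 21.8, 31.4]
eef_rot: [-3.141, 0.0, 0.206]
wrist_force: [-0.8, 1.1, -0.2]
finger_gap: 0.6
```

```bash
python3 - <<'E'
from h import *
s=manip.read_state();d=s["eef_pos"][:2]-[532.6,64]; print("cradle xy",d@[-.2045,.979],d@[-.979,-.2045],s["wrist_force"])
c=manip.camera("scene"); im=c["img"].copy()
cv2.imwrite("pics/s3.png",cv2.resize(im[215:375,190:390,::-1],None,fx=3.7,fy=3.7,interpolation=cv2.INTER_CUBIC))
E
```

```text
cradle xy -42.76590061641414 1.458014912439611 [-0.82391326  1.06484986 -0.23277417]
```

View pics/s3.png

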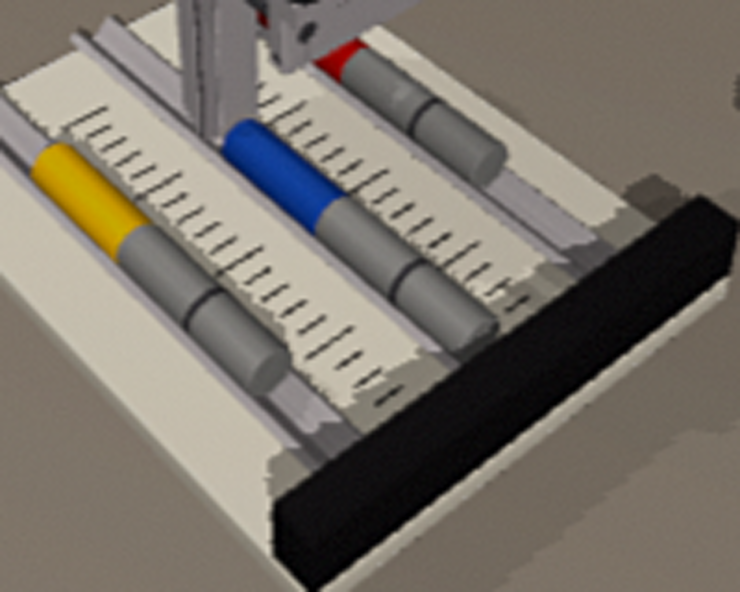

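The blue tube is sliding and the fingers are on its end, with a gap of roughly 10–15 mm left. I'll creep forward watching the force.

send_rows --series '[[[0, 0, -2, 0, 0], [0, 0, -4, 0, 0], [0, 0, -6, 0, 0], [0, 0, -8, 0, 0], [0, 0, -8, 0, 0]]]'

```text
clock: 5.75
eef_pos: [538.3, 29.8, 31.5]
eef_rot: [-3.141, 0.0, 0.206]
wrist_force: [0.2, -0.3, -0.7]
finger_gap: 0.3
```

send_rows --series '[[[0, 0, -1, 0, 0], [0, 0, -2, 0, 0], [0, 0, -2, 0, 0]]]'

```text
clock: 6.05
eef_pos: [537.9, 31.5, 31.4]
eef_rot: [3.142, 0.0, 0.206]
wrist_force: [0.6, -0.2, -0.6]
finger_gap: 0.5
```

send_rows --series '[[[0, 0, -1, 0, 0], [0, 0, -2, 0, 0], [0, 0, -2, 0, 0]]]'

```text
clock: 6.35
eef_pos: [538.1, 31.9, 31.7]
eef_rot: [3.139, -0.001, 0.206]
wrist_force: [2.3, -13.8, -0.0]
finger_gap: 0.5
```

```bash
python3 - <<'E'
from h import *
s=manip.read_state();d=s["eef_pos"][:2]-[532.6,64]; print("cradle xy",d@[-.2045,.979],d@[-.979,-.2045],s["wrist_force"])
c=manip.camera("scene"); im=c["img"].copy()
a=cv2.resize(im[215:375,190:390,::-1],None,fx=2.5,fy=2.5,interpolation=cv2.INTER_CUBIC)
t=manip.camera("top"); b=cv2.resize(t["img"][130:270,145:245,::-1],None,fx=2.8,fy=2.8,interpolation=cv2.INTER_CUBIC)
o=np.zeros((400,800,3),np.uint8); o[:,:500]=a; o[:b.shape[0],510:510+b.shape[1]]=b
cv2.imwrite("pics/s4.png",o)
E
```

```text
cradle xy -32.58994594735291 1.1825011796419682 [  2.34153356 -13.80889637  -0.03281888]
```

View pics/s4.png

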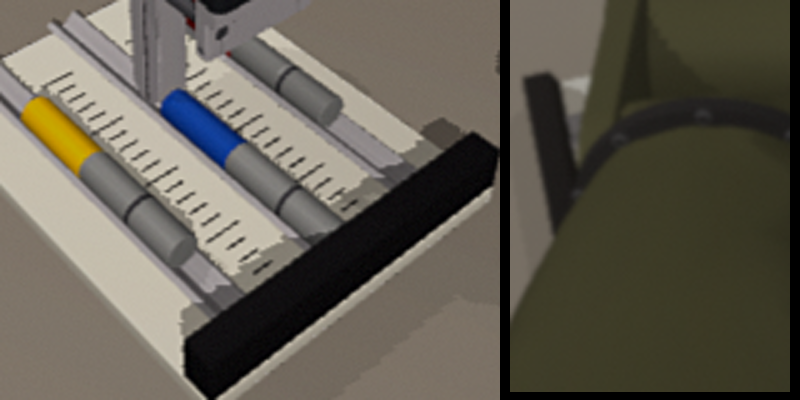

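The force rose to 14 N with the fingers at cradle x=-32.6 (predicted -32.5), and the steel end reaches the stop in the image. I'll back off, lift and clear the view.

send_rows --series '[[[0, 0, 4, 0, 0], [0, 0, 12, 0, 0], [0, 0, 20, 0, 0], [0, 0, 20, 0, 0], [0, 0, 20, -40, 0], [0, 0, 20, -90, 0], [0, 0, 20, -130, 0], [0, 0, 20, -130, 0]]]'

```text
clock: 7.25
eef_pos: [543.7, 13.8, 167.0]
eef_rot: [3.14, -0.009, 0.206]
wrist_force: [0.1, -0.1, -0.1]
finger_gap: 0.6
```

send_rows --series '[[[0, 0, 50, 0, 0], [0, 0, 100, 0, 0], [0, 0, 150, 0, 0], [0, 0, 200, 0, 0], [0, 0, 250, 0, 0], [0, 0, 280, 0, 0], [0, 0, 280, 0, 0], [0, 0, 280, 0, 0], [0, 0, 280, 0, 0]]]'

```text
clock: 8.15
eef_pos: [598.7, -259.1, 161.0]
eef_rot: [-3.141, 0.001, 0.207]
wrist_force: [0.2, 0.3, 0.2]
finger_gap: 0.5
```

```bash
python3 - <<'E'
from h import *
s=manip.read_state(); print(s["clock"],s["eef_pos"],s["wrist_force"])
C=np.array([532.6,64]);M=np.array([[-.2045,.979],[-.979,-.2045]])
t=manip.camera("top"); sc=manip.camera("scene")
for n_,cam,(a,b,x,y) in (("top",t,(130,268,148,312)),("scene",sc,(200,345,170,345))):
    h2=cv2.cvtColor(cam["img"],cv2.COLOR_RGB2HSV); R=np.zeros(h2.shape[:2],bool); R[a:b,x:y]=1
    H,S,V=[h2[:,:,i] for i in range(3)]
    for nm,m in (("blue",cv2.inRange(h2,(105,120,40),(130,255,255))>0),("yellow",cv2.inRange(h2,(18,140,80),(32,255,255))>0),("red",((H<6)|(H>174))&(S>150))):
        m=m&R; B=np.array([at_z(cam,u,v,30)[:2] for v,u in np.argwhere(m)],np.float32); r=cv2.minAreaRect(B)
        print(n_,nm,m.sum(),np.round(r[0],1),"cradle",np.round(M@(np.array(r[0])-C),1))
a=cv2.resize(sc["img"][215:375,190:390,::-1],None,fx=2,fy=2,interpolation=cv2.INTER_CUBIC)
b=cv2.resize(t["img"][130:270,145:315,::-1],None,fx=2.2,fy=2.2,interpolation=cv2.INTER_CUBIC)
o=np.zeros((330,800,3),np.uint8); o[:a.shape[0],:400]=a; o[:b.shape[0],410:410+b.shape[1]]=b
cv2.imwrite("pics/s5.png",o)
E
```

```text
8.15 [ 598.74747817 -259.10973188  160.97284646] [0.16264574 0.33978914 0.20474103]
top blue 236 [529.5  70.4] cradle [6.9 1.7]
top yellow 251 [598.9  39.2] cradle [-37.9 -59.9]
top red 238 [482.6  -7.2] cradle [-59.4  63.5]
scene blue 467 [531.9  69.4] cradle [ 5.4 -0.4]
scene yellow 458 [601.2  38.6] cradle [-38.9 -62. ]
scene red 344 [489.5  78.9] cradle [23.4 39.1]
```

View pics/s5.png

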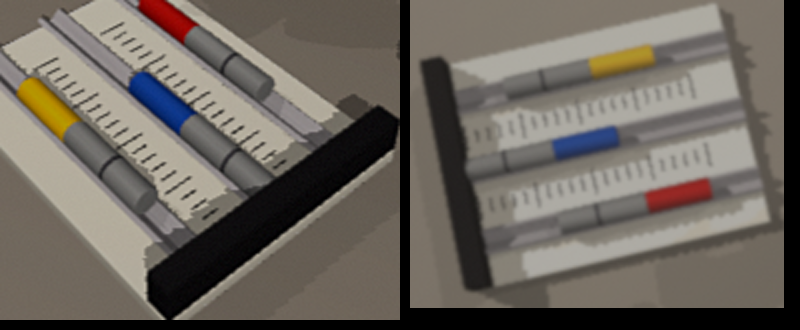

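```bash
python3 -c "
from cell import manip
print(manip.sign_off())"
```

```text
the job is handed in; nothing more can be done
None
```

The blue tube now lies in the middle groove with its steel end against the black stop, and I handed the job in at about 8.3 s. With the gripper shut, I pushed it about 80 mm by its grip end until contact force rose to about 14 N. I then backed off, lifted and moved clear, and the wrist force read about 0.

**Blue tube:** The last pictures put its origin at cradle x ≈ 43–44 mm, against 45 mm at the stop and an allowed 40–50. Sideways it was within 2 mm of the groove line.

**Yellow and red tubes:** From the top camera both are within 0.3 mm of where they started. The scene camera gave a wrong position for red. Its red mask gained one pixel over the start, which I take to be a stray stretching the fit. The picture and the top camera both show red in place.

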